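# Back a ham press off from hard to light and set its pawl again

## Task

The ham mould in the press has had its hard pressing and should now stand under light pressure only: throw the pawl's release lever over, take the strain off with the crank (press a touch further, without squeezing the ham noticeably harder) until the pawl springs clear, and let the crank back slowly under control until it no longer pushes against you and stays put by itself the plate still bearing lightly on the mould's lid (it must not lift off it). Never force the wheel back against the pawl and never let go of the crank, or let it fly back, while it still pushes. Finally throw the lever back again so that the pawl lies on the ratchet wheel, and leave the salt, pepper and lemon beside the press alone.

Things in the scene. Friction and masses are not known exactly. Their poses are not given: they have to be found in the camera images.
- press: Frame of the bench press, fixed: steel base 200 x 190 mm, two posts, aluminium head block 164 to 222 mm up. Origin: centre of the underside, on the worktop; x runs from its front (robot side) to its back, y to its left, z up. A level shaft runs through the head along y at x = 20, z = 193 mm: ratchet wheel and pawl on its left end, crank on its right; inside, a pinion drives the rack of the plate.
- shaft (a joint): Turn of shaft, wheel and crank, rad; about 0 at the start. Positive = pressing: wheel top and crank handle go to the press's front, the plate goes down 7 mm per rad. Stiff: 0.085 N m (1.1 N at the handle) turns it, a smaller load leaves it put. The lid's push drives it back: 45 to 150 N at the start (not measured), 63 N less per rad back; 10 N is 0.9 N at the handle.
- crank_grip (a point): Middle of the crank's black handle, which lies level along the press's y and points right: 22 mm thick, from 95 to 173 mm right of the middle plane (this point: 140 mm), turning freely on its pin. It circles the shaft at 80 mm radius: at shaft = 0 it is 57 mm in front of and 57 mm above the shaft; turned backward it rises over the top.
- shaft_point (a point): Centre of the ratchet wheel, on the shaft axis, 84 mm left of the press's middle plane.
- wheel: Steel shaft, ratchet wheel and crank (balanced by a round counterweight oppopoint its handle), one piece. Wheel: 86 mm over the tooth tips, 68 mm at the roots, 10 mm thick, 16 saw teeth. Origin on the shaft axis in the press's middle plane.
- pawl: Dark steel pawl, 8 mm thick, 50 mm long, reaching from its pivot forward to the top of the wheel; its nose between two teeth stops the wheel turning backward. The lever moves it through a spring, so with the lever thrown back the pawl stays trapped while the wheel bears on it, and springs clear once the shaft is turned 0.04 to 0.1 rad in the pressing direction. Origin: on its pivot.
- pawl_tip (a point): Lower end of the pawl's nose: 34 to 36 mm from shaft_point when between two teeth, up to 44 mm when lying on a tooth, about 62 mm when sprung clear.
- lever_turn (a joint): Turn of the pawl's release lever, rad: 0 = to the front (the spring presses the pawl into the wheel), 0.9 = to the back (the spring pulls it clear); a stop at each end. Its pivot, also the pawl's, is level along y, 48 mm behind and 50 mm above the shaft axis. Stiff (0.15 N m, up to 4 N at its pin): it stays where it is put.
- lever_grip (a point): Middle of the release lever's black pin, 14 mm thick, level along the press's y, from 100 to 140 mm left of the middle plane (this point: 122 mm). It circles the lever's pivot at 55 mm radius: 50 mm above the pivot and 24 mm in front of it at lever 0, 24 mm behind it at 0.9.
- ram: Toothed rack with the round pressing plate (60 mm wide, 9 mm thick) at its foot; goes up and down with the shaft; its own weight, 15 N, bears on the lid. Origin: centre of the plate's underside, about 113 mm above the worktop at the start.
- mould: Round stainless ham mould, 84 mm wide, 80 mm high, fixed under the plate, with a sprung lid carrying a white pad (34 mm wide) that the plate bears on. The lid follows the plate up until its spring is slack; how full the mould is differs each time, so the pressure must be felt at the crank. Origin: centre of its underside, 22 mm above the worktop.
- salt_shaker: Glass salt shaker, 44 x 44 x 90 mm, standing loose left of the press. Origin: centre of its underside.
- pepper_mill: Dark wooden pepper mill, 58 x 58 x 170 mm, standing loose left of the press. Origin: centre of its underside.
- lemon: Yellow lemon, 72 x 55 x 56 mm, lying loose right of the press, to its front. Origin: centre of its underside.

How it is judged:
On the way, in this order (a step that is already met when the one before it is completed fails the run):
1. the pawl has sprung clear of the ratchet wheel (distance between pawl_tip and shaft_point above 0.05 m), for 0.1 s.
2. with the pawl clear, the pressure on the mould is let off to a light one (distance between pawl_tip and shaft_point above 0.05 m and contact force between ram and mould between 1 and 30 N), for 0.1 s.
At the end, for the whole second after the job is handed in: The plate bears lightly on the mould's lid (1 to 30 N), the release lever is back at the front (within 0.15 rad), the pawl's nose lies on the ratchet wheel (within 46.5 mm of its centre), and the shaft is at rest (contact force between ram and mould between 1 and 30 N and distance between pawl_tip and shaft_point below 0.0465 m and value of joint lever_turn below 0.15 rad and velocity of joint shaft between -0.05 and 0.05 rad/s); the robot touches nothing.
It fails at once if the ham is squeezed much harder than it was (over 170 N on the mould's lid) (contact force between ram and mould above 170 N).
It fails at once if the plate is lifted off the mould's lid (contact force between ram and mould below 0.3 N).
It fails at once if the crank flies back (faster than 3 rad/s), or nobody holds it while the pawl is clear and the plate still bears with over 33 N (velocity of joint shaft below -3 rad/s or (distance between pawl_tip and shaft_point above 0.05 m and contact force between ram and mould above 33 N and contact force between the fingers and wheel below 0.1 N)).
It fails at once if the wheel is forced against the pawl, or the pawl dragged out under load (over 60 N between them) (contact force between pawl and wheel above 60 N).
It fails at once if salt shaker, pepper mill or lemon is pushed more than 4 cm, or the shaker or mill tipped (distance of any of salt_shaker, pepper_mill, lemon from where it was at the start of the episode above 0.04 m or angle between any of salt_shaker, pepper_mill's own z axis and vertical above 0.5 rad).
It also fails if it takes over 70 s, if anything falls off the work surface, if the arm or the gripper's body presses on something with over 40 N, if the wrist force passes 120 N, or if a joint passes its speed limit or range.

## Robot

A 7-joint arm with a two-finger parallel gripper is mounted at the origin on a cart in front of the work surface, level with it; the furniture and walls round the work are solid. World frame = base frame: x ahead of the robot, y to its left, z up, the work surface at z = 0. Lengths are in m, angles in rad, forces in N, time in s.
With the tool pointing down it reaches from about 0.4 to 0.85 m from the base axis. Payload 4.5 kg.
Tool frame: the origin (TCP) lies midway between the tips of the shut fingers; the grasp point (between the pads) lies behind it (r.grip_point_offset is the z of the grasp point in the tool frame, in m); z points along the fingers, y is the line along which they close (so a half turn about z gives the same grasp; the last joint's range is limited). The gripper opens to 88 mm and grips with 3 to 60 N. Pads are 18 mm wide; open, the fingers measure 123 mm over their backs; the gripper's body (75 mm by 187 mm) begins 45 mm behind the grasp point.
Start: joints at [-1.139, 0.689, -0.195, 1.565, 0.157, 0.902, -0.215], TCP at [0.242, 0.576, 0.239] pointing down, gripper open.
Joint ranges: [-3.01, 3.01], [-0.46, 2.08], [-1.47, 1.51], [0.13, 2.56], [-1, 4.14], [0.04, 2.09], [-2.66, 2.66]. Speed limits (rad/s): [2.57, 2.57, 3.14, 3.14, 3.14, 3.14, 3.14].

## Interface

Orientations are given as a 3x3 rotation matrix whose columns are the frame's x, y, z axes.
In Python, from station import telemetry, eyes, order, r gives the robot as it stands.
- The arm moves only by the tool send_rows, never from a script. Its argument "series" is a list of rows, each an object of numbers: "hand": the finger opening in mm, from 0 to 88.1; "dx", "dy", "dz": the shift along the tool's x, y, z in shares of 600 mm (1.0 is 600 mm); "roll": the turn about the tool's z in parts of the range, where 1.0 means 360 degrees. In form: [{"hand": .., "dx": .., "dy": .., "dz": .., "roll": ..}, ...]. A call has 1 to 8 rows; each row is the pose to reach, as a shift and turn from the pose commanded when the call began, along the tool's axes at that moment; what a row does not reach only later rows make up. A row lasts 1/8 s, in which the tool goes at most 62.5 mm and 10.7 degrees, less where a joint would pass 70% of its speed; a pose out of reach is approached as far as the arm can. No shift or turn number may pass 1 either way. A call with a gripper value outside its range is refused whole. The fingers move at their own pace and stop on an object; "grip_force" is the grip in N (left out, the last holds). Time passes only in rows, so rows that repeat a pose let the fingers close. It gives the time, the measured TCP pose, the force, the opening and the grip force at its end, in the units of the state.
- telemetry.state(): the state, without advancing time (a new reading comes with each control period).
- eyes.snapshot(name): name is "side" or "top" or "wrist"; returns a dict with "image" (480x640x3 uint8, blue, green, red), "range_z" (480x640 float32, m along the optical axis (not along the pixel's ray), 0 where there is no reading), "vertical_fov" (degrees; the focal length in pixels is half the picture's height over the tangent of half this angle, whatever the lens; pixels are square), "cx", "cy" (the principal point, pixels), "position" and "orientation" of the camera in the world. Camera axes: x right, y up, looking along -z (the intrinsics and any distortion apply to the point x, -y, -z); pixel columns grow to the right and rows downward; lengths in m; the calibration is good to about 2 mm. The wrist camera is an equidistant fisheye: a pixel r from the principal point sees the ray r / f radians off the axis. A picture is of the moment at which its call begins.
- order.hand_in(): hands the job in; it is judged then, once.
The state is a dict: "clock": time; "joint_pos": joint angles; "joint_velocities": joint speeds; "tau": joint torques, N m; "position": TCP position; "tcp_rot": TCP orientation; "force": force on the tool from outside, world axes, zero at the start; "wrist_torque": the same for the moment, N m; "width": opening from 0.0 (shut) to 1.0 (fully open); "grip_force": force on a finger pad.
Only numpy, scipy, OpenCV 4.12 (cv2) and the standard library are available. Lean on these libraries where they do the work, as an engineer would, in place of code of your own. Each camera call takes 0.05 s, during which the arm holds its last target. There are 200 camera calls.

## Working session

There is one attempt and no reset: what is moved stays moved. The work goes in short steps, Python scripts to look and compute and a tool call to move; the robot and the scene stay as the last step left them, time stands still between calls to the robot, and variables do not carry over. Pictures are saved under pics/ and viewed, at most 10 in all, crops included, and the job is handed in when it is done.

Besides the shell and the picture viewer there is one more tool, called after ">>>" as a command line: name --argument value ..., lists and objects as JSON in quotes. send_rows: Moves the arm, as the interface text tells. Its arguments: {"type":"object","properties":{"series":{"type":"array"},"grip_force":{"type":"number"}},"required":["series"]}

```bash
ls; mkdir -p pics; cat > h.py <<'E'
import numpy as np, cv2
from station import telemetry, eyes, order, r
def snap(n,save=None):
    s=eyes.snapshot(n)
    if save: cv2.imwrite('pics/'+save,s['image'])
    return s
def pts(s):
    d=s['range_z'];h,w=d.shape;f=h/2/np.tan(np.radians(s['vertical_fov'])/2)
    v,u=np.mgrid[:h,:w]
    P=np.stack([(u-s['cx'])/f*d,-(v-s['cy'])/f*d,-d],-1)
    return P@np.array(s['orientation']).T+np.array(s['position'])
E
python3 - <<'E'
from h import *
st=telemetry.state()
print({k:np.round(v,3) for k,v in st.items()},r.grip_point_offset)
for n in('side','top'):
    s=snap(n,n+'0.png');np.savez(n+'0.npz',**s);print(n,s['position'],np.round(s['orientation'],3).tolist(),s['vertical_fov'],s['cx'],s['cy'])
E
```

```text
pics
{'clock': np.float64(0.0), 'joint_pos': array([-1.139,  0.69 , -0.195,  1.566,  0.157,  0.902, -0.215]), 'joint_velocities': array([ 0.   , -0.   ,  0.   ,  0.002, -0.001,  0.002, -0.001]), 'tau': array([ 0.0000e+00, -5.2756e+01, -1.2670e+00, -1.5343e+01, -5.3000e-02,
        7.0000e-03,  0.0000e+00]), 'position': array([0.242, 0.576, 0.238]), 'tcp_rot': array([[-0.922,  0.387, -0.001],
       [ 0.387,  0.922, -0.002],
       [-0.   , -0.002, -1.   ]]), 'force': array([ 0.307, -0.333, -0.077]), 'wrist_torque': array([-0.037,  0.024, -0.025]), 'grip_force': np.float64(0.0), 'width': np.float64(1.0)} -0.0187
side [0.16128161 0.49867862 0.54458108] [[-0.889, 0.205, -0.41], [-0.457, -0.363, 0.812], [0.017, 0.909, 0.417]] 56.834205303538496 325.9087182320799 237.18414189248836
top [ 0.35061953 -0.17639082  1.47132513] [[-0.027, 0.993, -0.118], [-1.0, -0.026, 0.01], [0.007, 0.118, 0.993]] 43.971418080153924 326.4209031127176 236.69881204553158
```

View pics/side0.png

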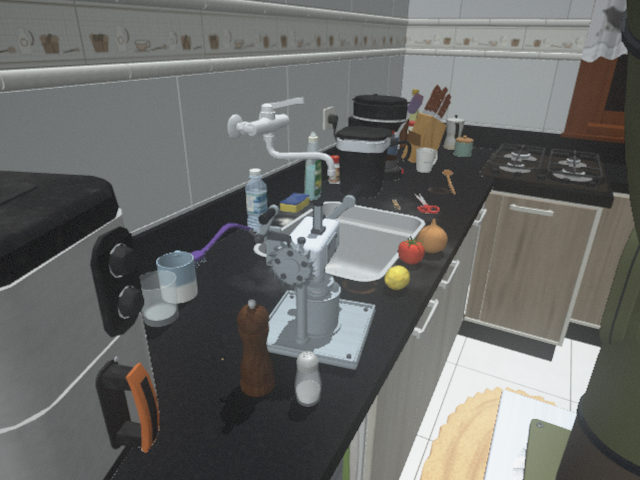

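View pics/top0.png

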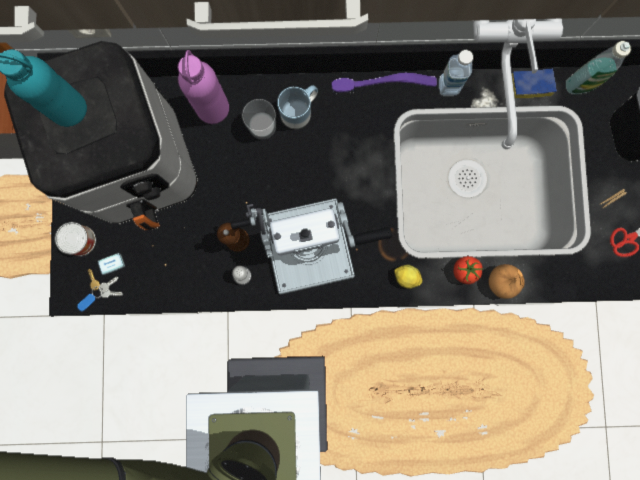

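Side view: the press stands with its wheel at (292,262), the mill at (255,350) and the salt at (307,380). Top view: head at (306,230), crank on the right at (345,220) with its black handle out to (395,237), lever pin near (240,220) above the mill at (232,236), and lemon at (408,276).

```bash
python3 - <<'E'
from h import *
for n in('top','side'):
    s=dict(np.load(n+'0.npz'));P=pts(s);np.save(n+'P.npy',P)
    reg=(P[...,0]>.35)&(P[...,0]<.85)&(P[...,1]>-.4)&(P[...,1]<.2)&(s['range_z']>0)
    print(n,'hist z',np.histogram(P[reg][:,2],bins=np.arange(-.03,.33,.01)))
    im=s['image'].astype(int);bright=im.min(2)>110
    for lo,hi,m in((.008,.04,bright),(.21,.235,bright),(.24,.32,None)):
        k=reg&(P[...,2]>lo)&(P[...,2]<hi)
        if m is not None:k&=m
        l,lab,stt,c=cv2.connectedComponentsWithStats(k.astype(np.uint8))
        for i in range(1,l):
            if stt[i,4]>25:
                q=P[lab==i];print(lo,hi,stt[i],q.mean(0).round(3),'min',q.min(0).round(3),'max',q.max(0).round(3),cv2.minAreaRect(q[:,:2].astype(np.float32)))
E
```

```text
top hist z (array([    3,     6, 10447, 24224,  1105,  2959,   610,   456,   516,
         310,   307,   399,   420,   245,   187,   215,   161,   227,
         333,   210,   213,   268,   253,   360,   695,  2037,   375,
         328,   450,   510,   263,   193,   311,   367,   210]), array([-3.0000000e-02, -2.0000000e-02, -1.0000000e-02,  6.9388939e-18,
        1.0000000e-02,  2.0000000e-02,  3.0000000e-02,  4.0000000e-02,
        5.0000000e-02,  6.0000000e-02,  7.0000000e-02,  8.0000000e-02,
        9.0000000e-02,  1.0000000e-01,  1.1000000e-01,  1.2000000e-01,
        1.3000000e-01,  1.4000000e-01,  1.5000000e-01,  1.6000000e-01,
        1.7000000e-01,  1.8000000e-01,  1.9000000e-01,  2.0000000e-01,
        2.1000000e-01,  2.2000000e-01,  2.3000000e-01,  2.4000000e-01,
        2.5000000e-01,  2.6000000e-01,  2.7000000e-01,  2.8000000e-01,
        2.9000000e-01,  3.0000000e-01,  3.1000000e-01,  3.2000000e-01]))
0.008 0.04 [282 110  14   7  47] [ 0.843 -0.105  0.012] min [ 0.833 -0.12   0.008] max [ 0.85  -0.088  0.022] ((0.8416983485221863, -0.10445105284452438), (0.01651817373931
[... 4606 characters left out ...]
95276832580566, 0.09067840129137039), 4.58656644821167)
0.24 0.32 [312 201  11  24 222] [ 0.501 -0.137  0.262] min [ 0.493 -0.148  0.24 ] max [ 0.51  -0.132  0.28 ] ((0.5018700957298279, -0.14037008583545685), (0.017097890377044678, 0.016263822093605995), 4.780023574829102)
0.24 0.32 [248 205  44  39 700] [ 0.53  -0.032  0.266] min [ 0.505 -0.063  0.24 ] max [0.565 0.006 0.302] ((0.5361829400062561, -0.029614601284265518), (0.06817186623811722, 0.05783833935856819), 84.15999603271484)
0.24 0.32 [ 103  222   36   79 1697] [0.602 0.181 0.282] min [0.586 0.136 0.24 ] max [0.646 0.2   0.32 ] ((0.6123080849647522, 0.16386371850967407), (0.02605067752301693, 0.0836731344461441), 33.87531661987305)
```

```bash
python3 - <<'E'
from h import *
a=cv2.imread('pics/top0.png')[180:310,200:440];b=cv2.imread('pics/side0.png')[170:420,210:420]
cv2.imwrite('pics/c.png',np.hstack([cv2.resize(a,(480,260),interpolation=cv2.INTER_CUBIC),cv2.resize(b,(218,260))])) 
cv2.imwrite('pics/ct.png',cv2.resize(a,(800,433),interpolation=cv2.INTER_CUBIC))
E
```

```text
(no output)
```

View pics/ct.png

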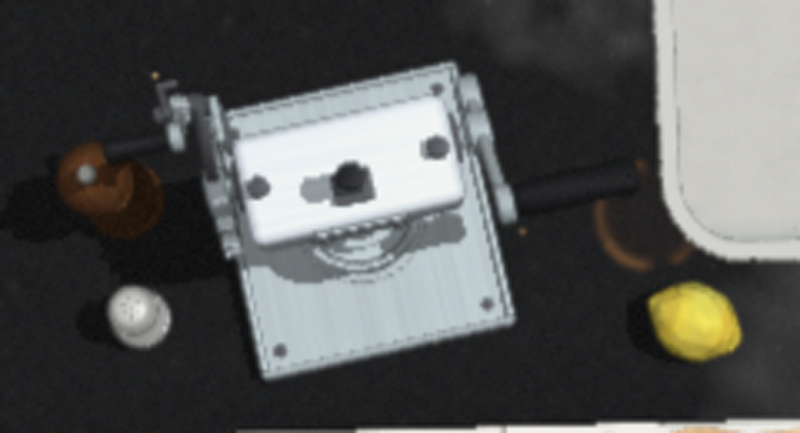

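Lever pin at (110–165,150), running left over the mill (85,175). Crank handle (515–635,195), level and pointing right. The press centre is about (0.501,-0.141), yaw about 11.6°, and the crank and head heights fit the given sizes.

```bash
cat >> h.py <<'E'
O=np.array([.501,-.141,0]);W=np.radians(11.6)
RP=np.array([[np.cos(W),-np.sin(W),0],[np.sin(W),np.cos(W),0],[0,0,1]])
def p2w(p): return O+RP@np.array(p)
def w2p(p): return (np.asarray(p)-O)@RP
def plan(tp): # TCP target in press frame -> dx dy dz mm, roll
    s=telemetry.state();R=np.array(s['tcp_rot'])
    d=R.T@(p2w(tp)-s['position'])*1000
    Rg=np.column_stack([RP[:,1],RP[:,0],[0,0,-1]]);D=R.T@Rg
    print('shift',d.round(1),'roll',round(float(np.arctan2(D[1,0],D[0,0])),4))
def show():
    s=telemetry.state();R=np.array(s['tcp_rot']);q=w2p(s['position'])*1000
    print('t',round(float(s['clock']),2),'TCPpress',q.round(1),'Fpress',(np.array(s['force'])@RP).round(2),'w',round(float(s['width'])*88.1,1),'gf',round(float(s['grip_force']),2),'j',np.round(s['joint_pos'],2))
E
python3 - <<'E'
from h import *
for n in('top','side'):
    s=dict(np.load(n+'0.npz'));P=np.load(n+'P.npy');Q=w2p(P.reshape(-1,3)).reshape(P.shape)*1000
    dark=s['image'].max(2)<90
    for nm,b in(('pin',((20,70),(100,145),(280,312))),('crank',((-60,-10),(-180,-105),(235,270)))):
        k=dark.copy()
        for i,(a,c) in enumerate(b):k&=(Q[...,i]>a)&(Q[...,i]<c)
        q=Q[k];print(n,nm,len(q),np.percentile(q,[5,50,95],axis=0).round(0).tolist() if len(q) else '')
plan([.044,.120,.400])
E
```

```text
top pin 121 [[39.0, 102.0, 295.0], [45.0, 119.0, 299.0], [51.0, 134.0, 303.0]]
top crank 382 [[-45.0, -173.0, 255.0], [-36.0, -141.0, 262.0], [-25.0, -108.0, 267.0]]
side pin 156 [[38.0, 105.0, 290.0], [42.0, 132.0, 297.0], [48.0, 140.0, 301.0]]
side crank 141 [[-46.0, -167.0, 251.0], [-40.0, -138.0, 262.0], [-28.0, -109.0, 264.0]]
shift [-485.  -436.7 -161.2] roll 0.9705
```

The rows are not in the units I measure in: shifts go in shares of 600 mm and turns go in shares of 360 degrees. I convert before sending: -250 mm / 600 = -0.4167, -225 mm / 600 = -0.375, 0.97 rad / 6.2832 = 0.1544.

>>> send_rows --series '[{"hand": 40,"dx": 0,"dy": 0,"dz": -0.0917,"roll": 0.0159},{"hand": 40,"dx": -0.0333,"dy": -0.0333,"dz": -0.1833,"roll": 0.0398},{"hand": 40,"dx": -0.0833,"dy": -0.075,"dz": -0.2667,"roll": 0.0637},{"hand": 40,"dx": -0.15,"dy": -0.1333,"dz": -0.2667,"roll": 0.0875},{"hand": 40,"dx": -0.2167,"dy": -0.195,"dz": -0.2667,"roll": 0.1114},{"hand": 40,"dx": -0.2833,"dy": -0.255,"dz": -0.2667,"roll": 0.1353},{"hand": 40,"dx": -0.35,"dy": -0.3167,"dz": -0.2667,"roll": 0.1544},{"hand": 40,"dx": -0.4167,"dy": -0.375,"dz": -0.2667,"roll": 0.1544}]'

```text
clock: 1.1
position: [0.3857, 0.27, 0.3985]
tcp_rot: [[-0.201, 0.98, -0.0], [0.98, 0.201, -0.0], [-0.0, -0.0, -1.0]]
force: [0.6, 0.6, 0.8]
width: 0.455
grip_force: 0.0
```

```bash
python3 -c "
from h import *
show();plan([.044,.120,.400])"
```

```text
t 1.1 TCPpress [-30.3 425.8 398.5] Fpress [0.76 0.5  0.83] w 40.1 gf 0.0 j [-0.78  0.3   0.1   1.77 -0.03  1.08 -0.47]
shift [-305.8   74.4   -1.4] roll -0.0003
```

To row units: -305 mm / 600 = -0.5083, -300 mm / 600 = -0.5.

>>> send_rows --series '[{"hand": 40,"dx": -0.075,"dy": 0,"dz": 0,"roll": 0},{"hand": 40,"dx": -0.1667,"dy": 0.0167,"dz": 0,"roll": 0},{"hand": 40,"dx": -0.2583,"dy": 0.0417,"dz": 0,"roll": 0},{"hand": 40,"dx": -0.35,"dy": 0.075,"dz": 0,"roll": 0},{"hand": 40,"dx": -0.4333,"dy": 0.1083,"dz": 0,"roll": 0},{"hand": 40,"dx": -0.5,"dy": 0.1233,"dz": 0,"roll": 0},{"hand": 40,"dx": -0.5083,"dy": 0.1233,"dz": 0,"roll": 0},{"hand": 40,"dx": -0.5083,"dy": 0.1233,"dz": 0,"roll": 0}]'

```text
clock: 2.1
position: [0.5189, -0.0112, 0.3983]
tcp_rot: [[-0.202, 0.979, -0.001], [0.979, 0.202, 0.001], [0.001, -0.001, -1.0]]
force: [-0.2, 0.6, -0.5]
width: 0.449
grip_force: 0.0
```

```bash
python3 -c "
from h import *
show();plan([.044,.120,.276]);snap('wrist','w1.png')"
```

```text
t 2.1 TCPpress [ 43.6 123.5 398.3] Fpress [-0.06  0.58 -0.55] w 39.6 gf 0.0 j [-0.21  0.38  0.21  1.65 -0.09  1.13  0.23]
shift [ -3.6   0.5 122.3] roll 0.0008
```

View pics/w1.png

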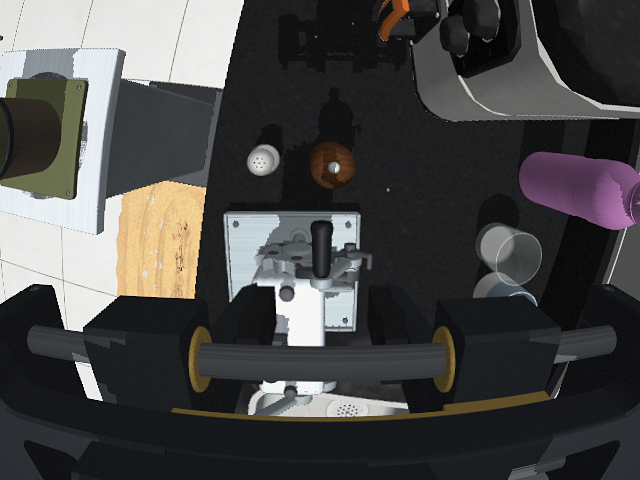

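The wrist view shows the lever pin at (320,245), midway between the open fingers. Going down and throwing the lever over.

To row units: 122 mm / 600 = 0.2033, 120 mm / 600 = 0.2.

>>> send_rows --series '[{"hand": 40,"dx": -0.0033,"dy": 0.0008,"dz": 0.0833,"roll": 0},{"hand": 40,"dx": -0.0033,"dy": 0.0008,"dz": 0.15,"roll": 0},{"hand": 40,"dx": -0.0033,"dy": 0.0008,"dz": 0.2,"roll": 0},{"hand": 19,"dx": -0.0033,"dy": 0.0008,"dz": 0.2033,"roll": 0},{"hand": 19,"dx": -0.0033,"dy": 0.0008,"dz": 0.2033,"roll": 0},{"hand": 19,"dx": -0.0033,"dy": 0.0167,"dz": 0.2,"roll": 0},{"hand": 19,"dx": -0.0033,"dy": 0.0333,"dz": 0.1967,"roll": 0},{"hand": 19,"dx": -0.0033,"dy": 0.05,"dz": 0.195,"roll": 0}]' --grip_force 10

```text
clock: 3.15
position: [0.5496, -0.008, 0.2829]
tcp_rot: [[-0.201, 0.98, 0.001], [0.98, 0.201, -0.0], [-0.0, 0.001, -1.0]]
force: [-3.7, -1.5, 2.8]
width: 0.211
grip_force: 2.0
```

To row units: 21 mm / 600 = 0.035, 20 mm / 600 = 0.0333.

>>> send_rows --series '[{"hand": 19,"dx": 0,"dy": 0.0133,"dz": 0.0017,"roll": 0},{"hand": 19,"dx": 0,"dy": 0.025,"dz": 0.005,"roll": 0},{"hand": 19,"dx": 0,"dy": 0.0333,"dz": 0.0083,"roll": 0},{"hand": 19,"dx": 0,"dy": 0.035,"dz": 0.0083,"roll": 0}]'

```text
clock: 3.65
position: [0.5691, -0.0038, 0.276]
tcp_rot: [[-0.202, 0.979, -0.003], [0.979, 0.202, -0.0], [0.0, -0.003, -1.0]]
force: [-5.3, -1.5, 3.0]
width: 0.213
grip_force: 2.8
```

```bash
python3 -c "
from h import *
show()"
```

```text
t 3.65 TCPpress [ 94.3 120.7 276. ] Fpress [-5.51 -0.4   3.02] w 18.7 gf 2.77 j [-0.18  0.57  0.18  1.7  -0.13  0.88  0.26]
```

To row units: -145 mm / 600 = -0.2417, -100 mm / 600 = -0.1667.

>>> send_rows --series '[{"hand": 19,"dx": 0,"dy": 0.0025,"dz": 0,"roll": 0},{"hand": 40,"dx": 0,"dy": -0.0017,"dz": 0,"roll": 0},{"hand": 40,"dx": 0,"dy": -0.0017,"dz": -0.0083,"roll": 0},{"hand": 45,"dx": 0,"dy": -0.0017,"dz": -0.1,"roll": 0},{"hand": 45,"dx": 0,"dy": -0.0083,"dz": -0.1667,"roll": 0},{"hand": 45,"dx": -0.0667,"dy": -0.0417,"dz": -0.175,"roll": 0},{"hand": 45,"dx": -0.15,"dy": -0.0833,"dz": -0.175,"roll": 0},{"hand": 45,"dx": -0.2417,"dy": -0.125,"dz": -0.175,"roll": 0}]'

```text
clock: 4.65
position: [0.5263, -0.1614, 0.3825]
tcp_rot: [[-0.204, 0.979, 0.003], [0.979, 0.204, 0.0], [-0.001, 0.003, -1.0]]
force: [0.3, -0.2, -1.0]
width: 0.509
grip_force: 0.0
```

To row units: -115 mm / 600 = -0.1917, -100 mm / 600 = -0.1667.

>>> send_rows --series '[{"hand": 45,"dx": -0.0917,"dy": -0.0417,"dz": 0,"roll": 0},{"hand": 45,"dx": -0.1667,"dy": -0.075,"dz": 0,"roll": 0},{"hand": 45,"dx": -0.1917,"dy": -0.0883,"dz": 0,"roll": 0},{"hand": 45,"dx": -0.1917,"dy": -0.0883,"dz": 0,"roll": 0},{"hand": 45,"dx": -0.1917,"dy": -0.0883,"dz": 0,"roll": 0}]'

```text
clock: 5.28
position: [0.4981, -0.2816, 0.3817]
tcp_rot: [[-0.205, 0.979, 0.001], [0.979, 0.205, 0.002], [0.001, 0.001, -1.0]]
force: [-0.0, -0.7, 0.5]
width: 0.508
grip_force: 0.0
```

```bash
python3 - <<'E'
from h import *
show();plan([-.037,-.142,.231])
s=snap('side');P=pts(s);Q=w2p(P.reshape(-1,3)).reshape(P.shape)*1000
a=cv2.resize(s['image'][190:290,240:340],(400,400),interpolation=cv2.INTER_CUBIC)
w=snap('wrist')['image']
cv2.imwrite('pics/a2.png',np.hstack([a,cv2.resize(w[:,:480],(400,400))]))
E
```

```text
t 5.28 TCPpress [ -31.1 -137.1  381.7] Fpress [-0.16 -0.65  0.48] w 44.7 gf 0.0 j [ 0.29  0.48  0.24  1.53 -0.12  1.15  0.76]
shift [ -5.1  -6.2 150.7] roll 0.0041
```

View pics/a2.png

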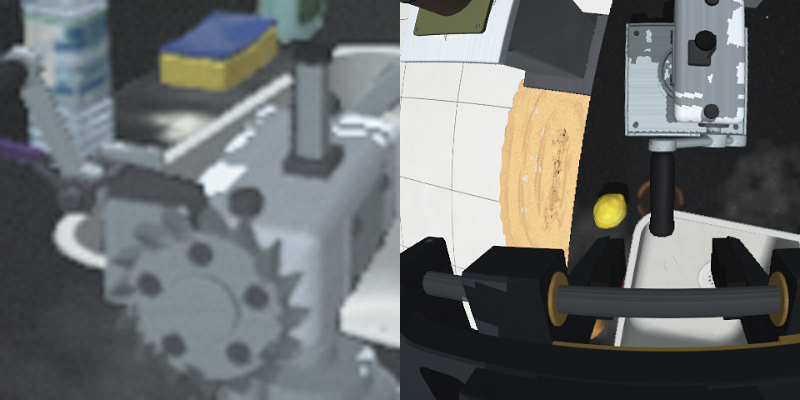

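Left half: the lever is at the back (pin at (15,75)) and the pawl is still trapped in the teeth at (150,190). Right half: the handle at (661,190) is below the open fingers. Going down on it, biased toward the pressing side.

To row units: 150 mm / 600 = 0.25, -8.5 mm / 600 = -0.0142, 0.004 rad / 6.2832 = 0.0006.

>>> send_rows --series '[{"hand": 45,"dx": -0.0083,"dy": -0.0133,"dz": 0.0833,"roll": 0.0006},{"hand": 45,"dx": -0.0083,"dy": -0.0133,"dz": 0.1583,"roll": 0.0006},{"hand": 45,"dx": -0.0083,"dy": -0.0133,"dz": 0.2167,"roll": 0.0006},{"hand": 45,"dx": -0.0083,"dy": -0.0142,"dz": 0.2483,"roll": 0.0006},{"hand": 45,"dx": -0.0083,"dy": -0.0142,"dz": 0.25,"roll": 0.0006},{"hand": 45,"dx": -0.0083,"dy": -0.0142,"dz": 0.25,"roll": 0.0006},{"hand": 45,"dx": -0.0083,"dy": -0.0142,"dz": 0.25,"roll": 0.0006}]'

```text
clock: 6.25
position: [0.4903, -0.2907, 0.2328]
tcp_rot: [[-0.198, 0.98, 0.002], [0.98, 0.198, -0.001], [-0.001, 0.002, -1.0]]
force: [0.4, 0.2, 0.9]
width: 0.51
grip_force: 0.0
```

```bash
python3 - <<'E'
from h import *
show();plan([-.039,-.142,.231])
E
```

```text
t 6.25 TCPpress [ -40.6 -144.5  232.8] Fpress [0.44 0.08 0.89] w 44.9 gf 0.0 j [ 0.34  0.63  0.2   1.76 -0.17  0.77  0.82]
shift [2.5 1.6 1.8] roll -0.0029
```

To row units: 1 mm / 600 = 0.0017, 0.5 mm / 600 = 0.0008.

>>> send_rows --series '[{"hand": 30,"dx": 0,"dy": 0.0008,"dz": 0.0017,"roll": 0},{"hand": 18,"dx": 0,"dy": 0.0008,"dz": 0.0017,"roll": 0},{"hand": 18,"dx": 0,"dy": 0.0008,"dz": 0.0017,"roll": 0},{"hand": 18,"dx": 0,"dy": 0.0008,"dz": 0.0017,"roll": 0}]' --grip_force 35

```text
clock: 6.75
position: [0.4934, -0.29, 0.2314]
tcp_rot: [[-0.199, 0.98, 0.006], [0.98, 0.199, -0.001], [-0.002, 0.006, -1.0]]
force: [5.1, 0.5, -0.2]
width: 0.234
grip_force: 34.5
```

```bash
python3 - <<'E'
from h import *
show();st=telemetry.state();print(st['grip_force'],st['wrist_torque'])
E
```

```text
t 6.75 TCPpress [ -37.4 -144.4  231.4] Fpress [ 5.12 -0.49 -0.2 ] w 20.6 gf 34.51 j [ 0.34  0.63  0.19  1.75 -0.17  0.77  0.82]
34.51365734450519 [ 0.11591735 -1.11880827 -0.02944501]
```

To row units: 6 mm / 600 = 0.01, -4 mm / 600 = -0.0067.

>>> send_rows --series '[{"hand": 18,"dx": 0,"dy": -0.0017,"dz": 0.0033,"roll": 0},{"hand": 18,"dx": 0,"dy": -0.0033,"dz": 0.0067,"roll": 0},{"hand": 18,"dx": 0,"dy": -0.0067,"dz": 0.01,"roll": 0},{"hand": 18,"dx": 0,"dy": -0.0067,"dz": 0.01,"roll": 0},{"hand": 18,"dx": 0,"dy": -0.0067,"dz": 0.01,"roll": 0}]'

```text
clock: 7.38
position: [0.4892, -0.2909, 0.2266]
tcp_rot: [[-0.199, 0.98, 0.007], [0.98, 0.199, -0.001], [-0.002, 0.006, -1.0]]
force: [2.9, 3.0, 7.9]
width: 0.234
grip_force: 33.8
```

```bash
cat >> h.py <<'E'
def crank():
    show();s=telemetry.state();q=w2p(s['position'])*1000
    h=np.array([q[0]-20,q[2]+18.7-193]);a=np.arctan2(-h[0],h[1])
    F=np.array(s['force'])@RP;t=np.array([np.cos(a),np.sin(a)]) # backward tangent (x,z)
    print('theta',round(a-np.pi/4,3),'rad',np.hypot(*h).round(1),'Fback',(F[[0,2]]@t).round(2),'Fradial',(F[[0,2]]@h/np.hypot(*h)).round(2))
E
python3 -c "
from h import *
crank()"
```

```text
t 7.38 TCPpress [ -41.7 -144.4  226.6] Fpress [3.46 2.37 7.89] w 20.6 gf 33.78 j [ 0.34  0.63  0.19  1.77 -0.17  0.75  0.82]
theta 0.082 rad 80.9 Fback 8.25 Fradial 2.47
```

To row units: -2 mm / 600 = -0.0033, -1 mm / 600 = -0.0017.

>>> send_rows --series '[{"hand": 18,"dx": 0,"dy": -0.0017,"dz": 0.0017,"roll": 0},{"hand": 18,"dx": 0,"dy": -0.0033,"dz": 0.0033,"roll": 0},{"hand": 18,"dx": 0,"dy": -0.0033,"dz": 0.0033,"roll": 0}]'

```text
clock: 7.75
position: [0.4877, -0.2912, 0.2248]
tcp_rot: [[-0.199, 0.98, 0.007], [0.98, 0.199, -0.001], [-0.002, 0.007, -1.0]]
force: [3.2, 3.4, 9.7]
width: 0.229
grip_force: 33.7
```

```bash
python3 - <<'E'
from h import *
crank()
s=snap('side')
cv2.imwrite('pics/a3.png',cv2.resize(s['image'][190:290,240:340],(400,400),interpolation=cv2.INTER_CUBIC))
E
```

```text
t 7.75 TCPpress [ -43.2 -144.4  224.8] Fpress [3.78 2.7  9.67] w 20.2 gf 33.72 j [ 0.35  0.63  0.19  1.78 -0.17  0.74  0.82]
theta 0.111 rad 81.0 Fback 9.91 Fradial 3.08
```

View pics/a3.png

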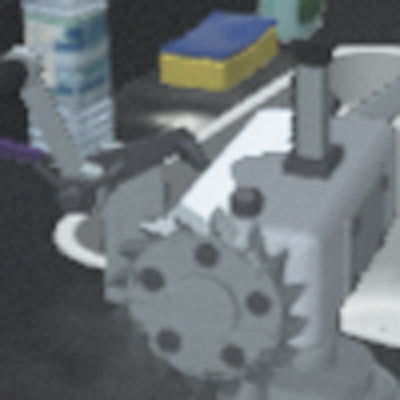

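The pawl is clear: its nose at (195,150) is lifted well above the wheel. Now computing the waypoints for letting the crank back.

```bash
python3 - <<'E'
import numpy as np
c=np.array([-46.1,223.8])
th=[np.linspace(.143,-.2,9)[1:],np.linspace(-.2,-.6,9)[1:],np.linspace(-.6,-1.0,9)[1:]]
for T in th:
    a=T+np.pi/4;p=np.c_[20-80.5*np.sin(a),174.3+80.5*np.cos(a)]
    print([(round(x-c[0],1),round(-(z-c[1]),1)) for x,z in p]);c=p[-1].round(1)
E
```

```text
[(np.float64(3.8), np.float64(-1.4)), (np.float64(6.0), np.float64(-4.1)), (np.float64(8.4), np.float64(-6.6)), (np.float64(10.8), np.float64(-9.0)), (np.float64(13.4), np.float64(-11.3)), (np.float64(16.0), np.float64(-13.5)), (np.float64(18.8), np.float64(-15.6)), (np.float64(21.6), np.float64(-17.6))]
[(np.float64(3.4), np.float64(-2.1)), (np.float64(6.9), np.float64(-4.1)), (np.float64(10.5), np.float64(-5.9)), (np.float64(14.2), np.float64(-7.5)), (np.float64(18.0), np.float64(-8.9)), (np.float64(21.8), np.float64(-10.1)), (np.float64(25.7), np.float64(-11.2)), (np.float64(29.7), np.float64(-12.0))]
[(np.float64(3.9), np.float64(-0.7)), (np.float64(7.9), np.float64(-1.1)), (np.float64(12.0), np.float64(-1.3)), (np.float64(16.0), np.float64(-1.4)), (np.float64(20.0), np.float64(-1.2)), (np.float64(24.0), np.float64(-0.9)), (np.float64(28.0), np.float64(-0.3)), (np.float64(31.9), np.float64(0.4))]
```

To row units: 21.6 mm / 600 = 0.036, 18.8 mm / 600 = 0.0313.

>>> send_rows --series '[{"hand": 18,"dx": 0,"dy": 0.0053,"dz": -0.0027,"roll": 0},{"hand": 18,"dx": 0,"dy": 0.01,"dz": -0.0068,"roll": 0},{"hand": 18,"dx": 0,"dy": 0.014,"dz": -0.011,"roll": 0},{"hand": 18,"dx": 0,"dy": 0.018,"dz": -0.015,"roll": 0},{"hand": 18,"dx": 0,"dy": 0.0223,"dz": -0.0188,"roll": 0},{"hand": 18,"dx": 0,"dy": 0.0267,"dz": -0.0225,"roll": 0},{"hand": 18,"dx": 0,"dy": 0.0313,"dz": -0.026,"roll": 0},{"hand": 18,"dx": 0,"dy": 0.036,"dz": -0.0293,"roll": 0}]'

```text
clock: 8.8
position: [0.5081, -0.2871, 0.2423]
tcp_rot: [[-0.199, 0.98, 0.006], [0.98, 0.199, -0.001], [-0.002, 0.006, -1.0]]
force: [3.1, 1.6, 6.5]
width: 0.236
grip_force: 33.9
```

```bash
python3 -c "
from h import *
crank()"
```

```text
t 8.8 TCPpress [ -22.4 -144.6  242.3] Fpress [3.4  0.96 6.48] w 20.8 gf 33.92 j [ 0.32  0.63  0.2   1.71 -0.17  0.81  0.8 ]
theta -0.228 rad 80.1 Fback 6.31 Fradial 3.7
```

To row units: 29.7 mm / 600 = 0.0495, -5.9 mm / 600 = -0.0098.

>>> send_rows --series '[{"hand": 18,"dx": 0,"dy": 0.0057,"dz": -0.0035,"roll": 0},{"hand": 18,"dx": 0,"dy": 0.0115,"dz": -0.0068,"roll": 0},{"hand": 18,"dx": 0,"dy": 0.0175,"dz": -0.0098,"roll": 0},{"hand": 18,"dx": 0,"dy": 0.0237,"dz": -0.0125,"roll": 0},{"hand": 18,"dx": 0,"dy": 0.03,"dz": -0.0148,"roll": 0},{"hand": 18,"dx": 0,"dy": 0.0363,"dz": -0.0168,"roll": 0},{"hand": 18,"dx": 0,"dy": 0.0428,"dz": -0.0187,"roll": 0},{"hand": 18,"dx": 0,"dy": 0.0495,"dz": -0.02,"roll": 0}]'

```text
clock: 9.8
position: [0.5345, -0.2818, 0.2522]
tcp_rot: [[-0.197, 0.98, -0.0], [0.98, 0.197, -0.0], [-0.0, -0.0, -1.0]]
force: [4.2, -1.1, 1.1]
width: 0.231
grip_force: 34.3
```

```bash
python3 -c "
from h import *
crank()"
```

```text
t 9.8 TCPpress [   4.5 -144.6  252.2] Fpress [ 3.93 -1.92  1.12] w 20.3 gf 34.34 j [ 0.29  0.65  0.21  1.63 -0.16  0.88  0.76]
theta -0.589 rad 79.4 Fback 4.07 Fradial 0.33
```

To row units: 31.9 mm / 600 = 0.0532, -1.1 mm / 600 = -0.0018.

>>> send_rows --series '[{"hand": 18,"dx": 0,"dy": 0.0065,"dz": -0.0012,"roll": 0},{"hand": 18,"dx": 0,"dy": 0.0132,"dz": -0.0018,"roll": 0},{"hand": 18,"dx": 0,"dy": 0.02,"dz": -0.0022,"roll": 0},{"hand": 18,"dx": 0,"dy": 0.0267,"dz": -0.0023,"roll": 0},{"hand": 18,"dx": 0,"dy": 0.0333,"dz": -0.002,"roll": 0},{"hand": 18,"dx": 0,"dy": 0.04,"dz": -0.0015,"roll": 0},{"hand": 18,"dx": 0,"dy": 0.0467,"dz": -0.0005,"roll": 0},{"hand": 18,"dx": 0,"dy": 0.0532,"dz": 0.0007,"roll": 0}]'

```text
clock: 10.8
position: [0.5651, -0.2756, 0.2514]
tcp_rot: [[-0.197, 0.98, -0.002], [0.98, 0.197, -0.0], [0.0, -0.002, -1.0]]
force: [2.0, -3.6, -3.8]
width: 0.232
grip_force: 34.8
```

```bash
python3 - <<'E'
from h import *
crank()
a=-1.0+np.pi/4;c=np.array([20-80.5*np.sin(a),174.3+80.5*np.cos(a)])
for T in(np.linspace(-1,-1.2,5)[1:],np.linspace(-1.2,-1.5,8)[1:]):
    a=T+np.pi/4;p=np.c_[20-80.5*np.sin(a),174.3+80.5*np.cos(a)]
    print([(float(round(x-c[0],1)),float(round(-(z-c[1]),1))) for x,z in p]);c=p[-1]
E
```

```text
t 10.8 TCPpress [  35.7 -144.8  251.4] Fpress [ 1.27 -3.95 -3.78] w 20.4 gf 34.85 j [ 0.26  0.69  0.21  1.55 -0.17  0.92  0.73]
theta -0.987 rad 78.7 Fback 2.0 Fradial -3.45
[(3.9, 1.0), (7.8, 2.1), (11.6, 3.4), (15.3, 5.0)]
[(3.1, 1.5), (6.2, 3.0), (9.2, 4.8), (12.1, 6.6), (14.9, 8.6), (17.7, 10.7), (20.3, 12.9)]
```

To row units: 15.3 mm / 600 = 0.0255, 11.6 mm / 600 = 0.0193.

>>> send_rows --series '[{"hand": 18,"dx": -0.0008,"dy": 0.0065,"dz": 0.0025,"roll": 0},{"hand": 18,"dx": -0.0017,"dy": 0.013,"dz": 0.0052,"roll": 0},{"hand": 18,"dx": -0.0017,"dy": 0.0193,"dz": 0.0082,"roll": 0},{"hand": 18,"dx": -0.0017,"dy": 0.0255,"dz": 0.0108,"roll": 0},{"hand": 18,"dx": -0.0017,"dy": 0.0255,"dz": 0.0108,"roll": 0},{"hand": 18,"dx": -0.0017,"dy": 0.0255,"dz": 0.0108,"roll": 0}]'

```text
clock: 11.55
position: [0.5814, -0.2725, 0.2454]
tcp_rot: [[-0.198, 0.98, 0.001], [0.98, 0.198, 0.001], [0.001, 0.001, -1.0]]
force: [2.7, 1.7, -1.0]
width: 0.23
grip_force: 34.6
```

```bash
python3 -c "
from h import *
crank()"
```

```text
t 11.55 TCPpress [  52.3 -145.   245.4] Fpress [ 2.99  1.15 -0.99] w 20.3 gf 34.56 j [ 0.26  0.71  0.21  1.52 -0.17  0.93  0.72]
theta -1.212 rad 78.1 Fback 3.13 Fradial 0.34
```

To row units: 12 mm / 600 = 0.02, 9.1 mm / 600 = 0.0152.

>>> send_rows --series '[{"hand": 18,"dx": 0,"dy": 0.0052,"dz": 0.0025,"roll": 0},{"hand": 18,"dx": 0,"dy": 0.0103,"dz": 0.0052,"roll": 0},{"hand": 18,"dx": 0,"dy": 0.0152,"dz": 0.0083,"roll": 0},{"hand": 18,"dx": 0,"dy": 0.02,"dz": 0.0117,"roll": 0}]'

```text
clock: 12.05
position: [0.5929, -0.2703, 0.2383]
tcp_rot: [[-0.198, 0.98, 0.0], [0.98, 0.198, 0.001], [0.001, 0.0, -1.0]]
force: [1.9, 2.0, 2.0]
width: 0.237
grip_force: 34.3
```

```bash
python3 -c "
from h import *
crank()"
```

```text
t 12.05 TCPpress [  64.1 -145.1  238.3] Fpress [2.31 1.62 1.95] w 20.9 gf 34.3 j [ 0.25  0.73  0.21  1.49 -0.18  0.94  0.71]
theta -1.388 rad 77.7 Fback 0.8 Fradial 2.92
```

To row units: 7.5 mm / 600 = 0.0125, 4.8 mm / 600 = 0.008.

>>> send_rows --series '[{"hand": 18,"dx": 0,"dy": 0.0033,"dz": 0.0017,"roll": 0},{"hand": 18,"dx": 0,"dy": 0.0067,"dz": 0.0038,"roll": 0},{"hand": 18,"dx": 0,"dy": 0.01,"dz": 0.0058,"roll": 0},{"hand": 18,"dx": 0,"dy": 0.0125,"dz": 0.008,"roll": 0}]'

```text
clock: 12.55
position: [0.5994, -0.269, 0.2331]
tcp_rot: [[-0.198, 0.98, -0.002], [0.98, 0.198, 0.001], [0.001, -0.001, -1.0]]
force: [1.1, 4.9, 0.7]
width: 0.232
grip_force: 34.4
```

```bash
python3 -c "
from h import *
crank()"
```

```text
t 12.55 TCPpress [  70.7 -145.2  233.1] Fpress [2.1  4.56 0.71] w 20.4 gf 34.43 j [ 0.24  0.75  0.21  1.48 -0.18  0.94  0.7 ]
theta -1.497 rad 77.6 Fback 1.13 Fradial 1.91
```

To row units: 1.5 mm / 600 = 0.0025, 1.3 mm / 600 = 0.0022.

>>> send_rows --series '[{"hand": 18,"dx": 0,"dy": 0.0025,"dz": 0.0022,"roll": 0},{"hand": 18,"dx": 0,"dy": 0.0025,"dz": 0.0022,"roll": 0}]'

```text
clock: 12.8
position: [0.601, -0.2687, 0.2317]
tcp_rot: [[-0.198, 0.98, -0.001], [0.98, 0.198, 0.001], [0.001, -0.001, -1.0]]
force: [0.4, 4.2, -1.0]
width: 0.226
grip_force: 34.6
```

```bash
python3 - <<'E'
from h import *
from scipy.optimize import least_squares
crank()
q=w2p(telemetry.state()['position'])*1000
p=np.array([(-37.4,231.4),(-41.7,226.6),(-43.2,224.8),(-22.4,242.3),(4.5,252.2),(35.7,251.4),(52.3,245.4),(64.1,238.3),(70.7,233.1),(q[0],q[2])])
s=least_squares(lambda c:np.hypot(p[:,0]-c[0],p[:,1]-c[1])-80,[20,174]);print(s.x,s.fun.round(1))
h=p-s.x;print((np.arctan2(-h[:,0],h[:,1])-np.pi/4).round(3))
E
```

```text
t 12.8 TCPpress [  72.3 -145.2  231.7] Fpress [ 1.28  4.   -0.96] w 19.9 gf 34.63 j [ 0.24  0.75  0.21  1.47 -0.18  0.94  0.7 ]
theta -1.525 rad 77.7 Fback 1.59 Fradial 0.15
[ 17.76955493 173.22611405] [ 0.2 -0.1 -0.1 -0.1  0.1  0.2  0.  -0.1 -0.1 -0. ]
[-0.027  0.054  0.083 -0.259 -0.619 -1.011 -1.232 -1.404 -1.509 -1.536]
```

To row units: -4.4 mm / 600 = -0.0073, -3.8 mm / 600 = -0.0063.

>>> send_rows --series '[{"hand": 18,"dx": 0,"dy": -0.0025,"dz": -0.0022,"roll": 0},{"hand": 18,"dx": 0,"dy": -0.005,"dz": -0.0043,"roll": 0},{"hand": 18,"dx": 0,"dy": -0.0073,"dz": -0.0063,"roll": 0}]'

```text
clock: 13.18
position: [0.5965, -0.2696, 0.2358]
tcp_rot: [[-0.198, 0.98, -0.001], [0.98, 0.198, 0.001], [0.001, -0.001, -1.0]]
force: [-0.9, 4.6, -4.0]
width: 0.232
grip_force: 34.8
```

To row units: -1.5 mm / 600 = -0.0025, -1.2 mm / 600 = -0.002.

>>> send_rows --series '[{"hand": 18,"dx": 0,"dy": -0.0025,"dz": -0.002,"roll": 0}]'

```text
clock: 13.3
position: [0.5951, -0.2699, 0.237]
tcp_rot: [[-0.198, 0.98, -0.001], [0.98, 0.198, 0.001], [0.001, -0.001, -1.0]]
force: [-0.7, 4.5, -4.7]
width: 0.226
grip_force: 34.8
```

To row units: -1.5 mm / 600 = -0.0025, -1.2 mm / 600 = -0.002.

>>> send_rows --series '[{"hand": 18,"dx": 0,"dy": -0.0025,"dz": -0.002,"roll": 0}]'

```text
clock: 13.42
position: [0.5936, -0.2701, 0.2381]
tcp_rot: [[-0.198, 0.98, -0.001], [0.98, 0.198, 0.001], [0.001, -0.001, -1.0]]
force: [-0.0, 5.4, -4.4]
width: 0.23
grip_force: 34.8
```

To row units: 4.5 mm / 600 = 0.0075, 3.6 mm / 600 = 0.006.

>>> send_rows --series '[{"hand": 18,"dx": 0,"dy": 0.0025,"dz": 0.002,"roll": 0},{"hand": 18,"dx": 0,"dy": 0.005,"dz": 0.004,"roll": 0},{"hand": 18,"dx": 0,"dy": 0.0075,"dz": 0.006,"roll": 0}]'

```text
clock: 13.8
position: [0.5977, -0.2694, 0.2348]
tcp_rot: [[-0.198, 0.98, -0.002], [0.98, 0.198, 0.001], [0.001, -0.002, -1.0]]
force: [-1.9, 5.2, -1.2]
width: 0.232
grip_force: 34.6
```

To row units: 1.5 mm / 600 = 0.0025, 1.3 mm / 600 = 0.0022.

>>> send_rows --series '[{"hand": 18,"dx": 0,"dy": 0.0025,"dz": 0.0022,"roll": 0}]'

```text
clock: 13.92
position: [0.5991, -0.2691, 0.2335]
tcp_rot: [[-0.198, 0.98, -0.002], [0.98, 0.198, 0.001], [0.001, -0.002, -1.0]]
force: [-2.2, 5.3, -0.7]
width: 0.229
grip_force: 34.6
```

>>> send_rows --series '[{"hand": 18,"dx": 0,"dy": 0.0023,"dz": 0.0022,"roll": 0}]'

```text
clock: 14.05
position: [0.6005, -0.2688, 0.2322]
tcp_rot: [[-0.198, 0.98, -0.002], [0.98, 0.198, 0.001], [0.001, -0.002, -1.0]]
force: [-3.1, 6.6, -0.9]
width: 0.228
grip_force: 34.6
```

```bash
sed -i 's/q\[0\]-20,q\[2\]+18.7-193/q[0]-17.8,q[2]-173.2/' h.py; python3 -c "
from h import *
crank()"
```

```text
t 14.05 TCPpress [  71.8 -145.2  232.2] Fpress [-1.7   7.12 -0.94] w 20.1 gf 34.59 j [ 0.24  0.75  0.21  1.47 -0.18  0.94  0.7 ]
theta -1.526 rad 80.0 Fback -0.62 Fradial -1.84
```

To row units: 4.7 mm / 600 = 0.0078, 4.5 mm / 600 = 0.0075.

>>> send_rows --series '[{"hand": 18,"dx": 0.0012,"dy": 0.0025,"dz": 0.0023,"roll": 0},{"hand": 18,"dx": 0.0023,"dy": 0.0052,"dz": 0.0047,"roll": 0},{"hand": 18,"dx": 0.0033,"dy": 0.0078,"dz": 0.0075,"roll": 0}]'

```text
clock: 14.42
position: [0.605, -0.2678, 0.2279]
tcp_rot: [[-0.197, 0.98, -0.001], [0.98, 0.197, -0.002], [-0.002, -0.001, -1.0]]
force: [-3.4, -0.2, -2.8]
width: 0.233
grip_force: 34.6
```

```bash
python3 -c "
from h import *
crank()"
```

```text
t 14.43 TCPpress [  76.4 -145.1  227.9] Fpress [-3.4   0.54 -2.78] w 20.5 gf 34.65 j [ 0.24  0.76  0.21  1.47 -0.18  0.93  0.7 ]
theta -1.605 rad 80.1 Fback -0.29 Fradial -4.38
```

To row units: -0.3 mm / 600 = -0.0005.

>>> send_rows --series '[{"hand": 18,"dx": 0,"dy": -0.0005,"dz": -0.0005,"roll": 0},{"hand": 18,"dx": 0,"dy": -0.0005,"dz": -0.0005,"roll": 0}]'

```text
clock: 14.68
position: [0.605, -0.2678, 0.2279]
tcp_rot: [[-0.197, 0.98, -0.0], [0.98, 0.197, -0.002], [-0.002, -0.001, -1.0]]
force: [-1.5, -1.6, -4.6]
width: 0.234
grip_force: 34.9
```

```bash
python3 -c "
from h import *
crank()"
```

```text
t 14.68 TCPpress [  76.3 -145.1  227.9] Fpress [-1.82 -1.29 -4.59] w 20.6 gf 34.87 j [ 0.24  0.76  0.21  1.47 -0.18  0.93  0.7 ]
theta -1.604 rad 80.1 Fback 2.11 Fradial -4.47
```

To row units: 0.8 mm / 600 = 0.0013, 0.2 mm / 600 = 0.0003.

>>> send_rows --series '[{"hand": 24,"dx": 0,"dy": 0.0013,"dz": 0.0003,"roll": 0},{"hand": 27,"dx": 0,"dy": 0.0013,"dz": 0.0003,"roll": 0},{"hand": 27,"dx": 0,"dy": 0.0013,"dz": 0.0003,"roll": 0},{"hand": 27,"dx": 0,"dy": 0.0013,"dz": 0.0003,"roll": 0}]'

```text
clock: 15.18
position: [0.6067, -0.2658, 0.2282]
tcp_rot: [[-0.198, 0.98, 0.001], [0.98, 0.198, 0.0], [-0.0, 0.001, -1.0]]
force: [-0.2, 0.4, 0.2]
width: 0.306
grip_force: 0.0
```

```bash
python3 - <<'E'
from h import *
crank()
for n in('top','side'):
    s=snap(n);P=pts(s);Q=w2p(P.reshape(-1,3)).reshape(P.shape)*1000
    k=(s['image'].max(2)<90)&(Q[...,1]<-155)&(Q[...,1]>-176)&(Q[...,0]>50)&(Q[...,0]<120)&(Q[...,2]>200)&(Q[...,2]<270)
    q=Q[k];print(n,len(q),np.percentile(q,[5,50,95],axis=0).round(1).tolist() if len(q) else'')
    cv2.imwrite('pics/z_%s.png'%n,s['image'])
E
```

```text
t 15.18 TCPpress [  78.4 -143.5  228.2] Fpress [-0.14  0.39  0.19] w 26.9 gf 0.0 j [ 0.24  0.76  0.21  1.47 -0.18  0.93  0.7 ]
theta -1.619 rad 81.9 Fback -0.24 Fradial 0.03
top 0 
side 13 [[74.8, -166.5, 255.9], [80.7, -161.8, 258.3], [87.7, -156.0, 259.9]]
```

Forces read zero with the fingers open, and the handle stayed put. Going back to the lever.

To row units: -160 mm / 600 = -0.2667, -155 mm / 600 = -0.2583.

>>> send_rows --series '[{"hand": 45,"dx": 0,"dy": 0,"dz": 0,"roll": 0},{"hand": 45,"dx": 0,"dy": 0,"dz": -0.025,"roll": 0},{"hand": 45,"dx": 0,"dy": 0,"dz": -0.1,"roll": 0},{"hand": 45,"dx": 0,"dy": 0,"dz": -0.1917,"roll": 0},{"hand": 45,"dx": 0,"dy": 0.0033,"dz": -0.2583,"roll": 0},{"hand": 45,"dx": 0.075,"dy": 0.0083,"dz": -0.2667,"roll": 0},{"hand": 45,"dx": 0.1667,"dy": 0.0133,"dz": -0.2667,"roll": 0},{"hand": 45,"dx": 0.2583,"dy": 0.0183,"dz": -0.2667,"roll": 0}]'

```text
clock: 16.27
position: [0.5861, -0.1106, 0.3893]
tcp_rot: [[-0.197, 0.98, 0.002], [0.98, 0.197, 0.0], [-0.0, 0.002, -1.0]]
force: [0.1, 0.3, 0.3]
width: 0.509
grip_force: 0.0
```

To row units: 108 mm / 600 = 0.18, 90 mm / 600 = 0.15.

>>> send_rows --series '[{"hand": 45,"dx": 0.0833,"dy": 0.0017,"dz": 0,"roll": 0},{"hand": 45,"dx": 0.15,"dy": 0.0033,"dz": 0,"roll": 0},{"hand": 45,"dx": 0.18,"dy": 0.0033,"dz": 0,"roll": 0},{"hand": 45,"dx": 0.18,"dy": 0.0033,"dz": 0,"roll": 0},{"hand": 45,"dx": 0.18,"dy": 0.0033,"dz": 0,"roll": 0}]'

```text
clock: 16.9
position: [0.5672, -0.0082, 0.3882]
tcp_rot: [[-0.195, 0.981, 0.001], [0.981, 0.195, -0.002], [-0.002, 0.0, -1.0]]
force: [-0.4, -0.2, -0.1]
width: 0.511
grip_force: 0.0
```

```bash
python3 - <<'E'
from h import *
show();plan([.091,.120,.275])
s=snap('top');P=pts(s);Q=w2p(P.reshape(-1,3)).reshape(P.shape)*1000
k=(s['image'].max(2)<90)&(Q[...,1]<-105)&(Q[...,1]>-176)&(Q[...,0]>50)&(Q[...,0]<120)&(Q[...,2]>200)&(Q[...,2]<290)
q=Q[k];print(len(q),np.percentile(q,[5,50,95],axis=0).round(1).tolist() if len(q) else'')
E
```

```text
t 16.9 TCPpress [ 91.5 116.8 388.2] Fpress [-0.4  -0.13 -0.07] w 45.0 gf 0.0 j [-0.22  0.47  0.25  1.53 -0.12  1.16  0.25]
shift [  3.4  -0.6 113.2] roll -0.0066
363 [[68.5, -172.0, 250.9], [77.5, -140.6, 257.0], [88.4, -109.0, 261.8]]
```

The handle is still where I left it (x 77 mm). Throwing the lever to the front.

To row units: 113 mm / 600 = 0.1883, 109 mm / 600 = 0.1817, -0.006 rad / 6.2832 = -0.001.

>>> send_rows --series '[{"hand": 40,"dx": 0.005,"dy": -0.0008,"dz": 0.0833,"roll": -0.001},{"hand": 40,"dx": 0.005,"dy": -0.0008,"dz": 0.15,"roll": -0.001},{"hand": 40,"dx": 0.005,"dy": -0.0008,"dz": 0.1867,"roll": -0.001},{"hand": 19,"dx": 0.005,"dy": -0.0008,"dz": 0.1883,"roll": -0.001},{"hand": 19,"dx": 0.005,"dy": -0.0008,"dz": 0.1883,"roll": -0.001},{"hand": 19,"dx": 0.005,"dy": -0.015,"dz": 0.185,"roll": -0.001},{"hand": 19,"dx": 0.005,"dy": -0.03,"dz": 0.1817,"roll": -0.001},{"hand": 19,"dx": 0.005,"dy": -0.045,"dz": 0.18,"roll": -0.001}]' --grip_force 10

```text
clock: 17.95
position: [0.5416, -0.0084, 0.282]
tcp_rot: [[-0.203, 0.979, 0.007], [0.979, 0.203, 0.0], [-0.001, 0.006, -1.0]]
force: [4.8, -0.9, 2.9]
width: 0.217
grip_force: 2.0
```

To row units: -24.5 mm / 600 = -0.0408, -24 mm / 600 = -0.04.

>>> send_rows --series '[{"hand": 19,"dx": 0,"dy": -0.0133,"dz": 0.0017,"roll": 0},{"hand": 19,"dx": 0,"dy": -0.025,"dz": 0.005,"roll": 0},{"hand": 19,"dx": 0,"dy": -0.035,"dz": 0.0083,"roll": 0},{"hand": 19,"dx": 0,"dy": -0.04,"dz": 0.0083,"roll": 0},{"hand": 19,"dx": 0,"dy": -0.0408,"dz": 0.0083,"roll": 0}]'

```text
clock: 18.58
position: [0.5165, -0.0129, 0.2745]
tcp_rot: [[-0.204, 0.979, 0.001], [0.979, 0.204, 0.0], [-0.0, 0.001, -1.0]]
force: [6.9, 0.6, -3.0]
width: 0.215
grip_force: 3.5
```

```bash
python3 -c "
from h import *
show()"
```

```text
t 18.57 TCPpress [ 40.9 122.4 274.5] Fpress [ 6.91 -0.79 -3.01] w 19.0 gf 3.53 j [-0.2   0.51  0.21  1.86 -0.14  0.79  0.29]
```

Pin is at 40.9+2.5 ≈ 43.4 mm, which is the front stop. Releasing and retreating, then checking.

To row units: -130 mm / 600 = -0.2167, -120 mm / 600 = -0.2.

>>> send_rows --series '[{"hand": 30,"dx": 0,"dy": 0.005,"dz": 0,"roll": 0},{"hand": 40,"dx": 0,"dy": 0.005,"dz": 0,"roll": 0},{"hand": 40,"dx": 0,"dy": 0.005,"dz": -0.0167,"roll": 0},{"hand": 40,"dx": 0,"dy": 0.005,"dz": -0.1,"roll": 0},{"hand": 40,"dx": 0,"dy": 0.005,"dz": -0.2,"roll": 0},{"hand": 40,"dx": 0.0833,"dy": -0.0167,"dz": -0.2167,"roll": 0},{"hand": 40,"dx": 0.1667,"dy": -0.0667,"dz": -0.2167,"roll": 0},{"hand": 40,"dx": 0.2,"dy": -0.1,"dz": -0.2167,"roll": 0}]'

```text
clock: 19.58
position: [0.4304, 0.0946, 0.4055]
tcp_rot: [[-0.208, 0.978, -0.001], [0.978, 0.208, 0.001], [0.001, -0.001, -1.0]]
force: [0.9, -0.6, -0.9]
width: 0.455
grip_force: 0.0
```

```bash
python3 - <<'E'
from h import *
show()
s=snap('top');P=pts(s);Q=w2p(P.reshape(-1,3)).reshape(P.shape)*1000;d=s['image'].max(2)<90
for b in(((50,120),(-176,-105),(200,290)),((20,110),(102,145),(280,312))):
    k=d.copy()
    for i,(a,c) in enumerate(b):k&=(Q[...,i]>a)&(Q[...,i]<c)
    q=Q[k];print(len(q),np.percentile(q,[5,50,95],axis=0).round(1).tolist() if len(q) else'')
s=snap('side')['image']
cv2.imwrite('pics/f.png',np.hstack([cv2.resize(s[190:290,240:340],(400,400),interpolation=cv2.INTER_CUBIC),cv2.resize(s[160:440,200:480],(400,400))]))
E
```

```text
t 19.57 TCPpress [-21.8 245.  405.5] Fpress [ 0.76 -0.82 -0.91] w 40.1 gf 0.0 j [-0.49  0.24  0.22  1.83 -0.06  1.08 -0.03]
364 [[68.5, -172.1, 250.2], [77.5, -140.4, 257.0], [88.2, -109.5, 262.2]]
116 [[38.8, 104.3, 294.7], [44.6, 119.6, 298.7], [51.0, 133.5, 303.3]]
```

View pics/f.png

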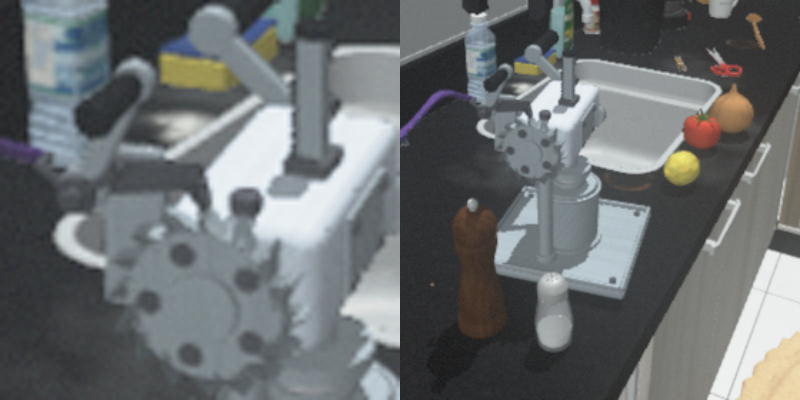

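The lever is at the front (pin at (110,100) in the left half) and the pawl lies on the wheel with its nose at (195,205). The crank has not moved, and the salt, mill and lemon are undisturbed.

```bash
python3 -c "
from station import order
print(order.hand_in())"
```

```text
the job is handed in; nothing more can be done
None
```

The job is handed in, verdict not shown: the pawl sprang clear, the crank was let back about 1.6 rad and stayed put on release, the plate bears an estimated 20–24 N on the lid (felt at the crank, not measured directly), the lever is at the front with the pawl on the wheel, and the salt, pepper and lemon are untouched.

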